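# Tip the walnuts from the beaker into the saucepan

## Robot

A 6-joint arm with a two-finger parallel gripper is mounted at the origin on a cart in front of the work surface, level with it; the furniture and walls round the work are solid. World frame = base frame: x ahead of the robot, y to its left, z up, the work surface at z = 0. Lengths are in mm, angles in rad, forces in N, time in s.
With the tool pointing down it reaches from about 325 to 900 mm from the base axis. Payload 3.5 kg.
Tool frame: the origin (TCP) lies at the very end of the fingers, on their centre line; the grasp point (between the pads) lies 19 mm behind it; z points along the fingers, y is the line along which they close (so a half turn about z gives the same grasp; the last joint's range is limited). The gripper opens to 85 mm and grips with 20 to 120 N. Pads are 22 mm wide; open, the fingers measure 114 mm over their backs; the gripper's body (76 mm by 85 mm) begins 54 mm behind the grasp point. The pads swing forward as they close: fully open they stand 13 mm farther back than shut.
Start: joints at [-1.447, 0.276, -0.026, 1.268, 0, 1.467], TCP at [140.526, -608.995, 231.313] pointing down, gripper open.
Joint ranges: [-3.12, 3.12], [-0.85, 1.88], [-1.08, 1.24], [-1.95, 2.15], [-1.57, 1.53], [-3.14, 3.14]. Speed limits (rad/s): [2.57, 2.57, 3.14, 3.14, 3.14, 3.14].

## Interface

Orientations are given as [roll, pitch, yaw] about the fixed x, y, z axes, in that order (R = Rz(yaw) Ry(pitch) Rx(roll)).
In Python, from station import bot, optics gives the robot as it stands.
- The arm moves only by the tool apply_moves, never from a script. Its argument "deltas" is text: rows parted by semicolons, each of 6 numbers parted by spaces: the shift along the world's x, y, z in units of 50 mm (1.0 is 50 mm), then the turn, a rotation vector about the world's x, y, z in rad. A call has 1 to 10 rows; each row is the pose to reach, as a shift and turn from the pose commanded when the call began; what a row does not reach only later rows make up. A row lasts 1/10 s, in which the tool goes at most 50 mm and 8.59 degrees, less where a joint would pass 70% of its speed; a pose out of reach is approached as far as the arm can. A call with a gripper value outside its range is refused whole. "gripper" is the opening, from 0 (shut) to 1 (fully open), set as the call begins (left out, the last holds). The fingers move at their own pace and stop on an object; the grip force is fixed at half the most. Time passes only in rows, so rows that repeat a pose let the fingers close. It gives the time, the measured TCP pose, the force, the opening and the grip force at its end, in the units of the state.
- bot.get_obs(): the state, without advancing time (a new reading comes with each control period).
- optics.snapshot(name): name is "scene" or "top" or "wrist"; returns a dict with "color" (400x640x3 uint8, red, green, blue), "z_map" (400x640 float32, mm along the optical axis (not along the pixel's ray), 0 where there is no reading), "fx", "fy", "cx", "cy" (pixels), "k1" (the pictures are not rectified: a ray, as slopes to the right and down, at radius r is drawn at 1 + k1 r^2 times it, then the intrinsics apply), "R" (3x3) and "t" (3): a world point X has camera coordinates R X + t. Camera axes: x right, y down, z forward; pixel columns grow to the right and rows downward; lengths in mm; the calibration is good to about 2 mm. A picture is of the moment at which its call begins.
- bot.job_done(): hands the job in; it is judged then, once.
The state is a dict: "time_s": time; "joint_pos": joint angles; "joint_vel": joint speeds; "joint_efforts": joint torques, N m; "position": TCP position; "tool_rot": TCP orientation; "force": force on the tool from outside, world axes, zero at the start; "wrist_torque": the same for the moment, N m; "grip_width": opening from 0.0 (shut) to 1.0 (fully open); "grasp_force": force on a finger pad.
Only numpy, scipy, OpenCV 4.12 (cv2) and the standard library are available. Lean on these libraries where they do the work, as an engineer would, in place of code of your own. Each camera call takes 0.05 s, during which the arm holds its last target. There are 200 camera calls.

## Task

Take the blue beaker of walnuts out from under the edge of the shelf riser and pour all four walnuts out of it into the saucepan for toasting. Then stand the empty beaker upright on the table again and let go of it. Leave the saucepan where it is, and do not disturb the purple-lidded jar or the red-lidded tub.

Things in the scene. Friction and masses are not known exactly. Their poses are not given: they have to be found in the camera images.
- cup: Blue open beaker full of walnuts, loose, 125 mm high, round: outer diameter 60 mm at the foot growing evenly to 68 mm at the rim, wall 3 mm, floor 4 mm thick, 0.11 kg empty. Origin at the centre of its underside, z up along its axis (z is vertical while it stands). It starts upright on the table under the open edge of the riser.
- cup_mouth (a point): Centre of the beaker's mouth, on its axis, level with the rim, 125 mm above the origin.
- riser: Shelf riser fixed to the table: bamboo board 320 (its x) by 140 (its y) by 16 mm, underside 220 mm up, dark legs at x = +-146, y = -15 and +55 mm; two fixed jars on top, up to 340 mm high. Origin on the table under the board's centre. Its -y long edge is open; the beaker's axis stands 5 to 20 mm inside that edge, within 50 mm of its middle.
- riser_edge (a point): Middle of the riser's open edge (its -y side), at the board's underside, 220 mm up. The board stops a gripper that points straight down at the beaker: lean it 30 to 50 degrees, its body out toward the riser's -y, and bring the beaker out that way.
- pan: Grey steel saucepan, loose, 1.1 kg, empty, outside diameter about 188 mm, inside about 160 mm clear, rim 98 mm above the table, floor 6 mm thick; black handle up to 114 mm high. Origin on the table below the rim on the handle's side; the pan's centre is 84 mm along its +y, the handle runs out along its -y to 180 mm.
- pan_center (a point): Centre of the saucepan's inner floor, 6 mm above the table.
- purple_jar: Jar with a purple lid, loose, 54 mm across, 82 mm high, a bystander; origin at the underside.
- red_tub: Small tub with a red lid, loose, 63x58x47 mm, a bystander; origin at the underside.
- nut0: One of the four walnuts in the shell in the beaker, loose, 34 mm thick and 38 mm long, hard, smooth and slippery, 15 g; origin at its centre. They lie one above another, the top one just below the rim, and roll out one after another once the beaker is tipped past level.
- nut1: One of the four walnuts in the shell in the beaker, loose, 34 mm thick and 38 mm long, hard, smooth and slippery, 15 g; origin at its centre.
- nut2: One of the four walnuts in the shell in the beaker, loose, 34 mm thick and 38 mm long, hard, smooth and slippery, 15 g; origin at its centre.
- nut3: One of the four walnuts in the shell in the beaker, loose, 34 mm thick and 38 mm long, hard, smooth and slippery, 15 g; origin at its centre.
There are look-alikes about, which are no part of the job. Leave any orange or turquoise look-alike of the cup alone.

How it is judged (in metres and radians):
On the way, in this order (a step that is already met when the one before it is completed fails the run):
1. the beaker is lifted at least 60 mm off the table with all four walnuts still in it (height (world z) of cup above 0.06 m and distance between each of nut0, nut1, nut2, nut3 and cup below 0.125 m), for 0.2 s.
2. the beaker is tipped more than 60 degrees with its mouth over the saucepan (within 130 mm of its centre seen from above) (angle between cup's own z axis and vertical above 1.05 rad and horizontal distance between cup_mouth and pan_center below 0.13 m), for 0.1 s.
At the end, for the whole second after the job is handed in: All four walnuts lie at rest inside the saucepan (centres within 88 mm of its axis and less than 75 mm above the table); the saucepan stands level (within 0.06 rad) within 50 mm of where it was; the beaker stands upright (within 0.12 rad) on the table (underside within 8 mm of it), at rest (horizontal distance between each of nut0, nut1, nut2, nut3 and pan_center below 0.088 m and height (world z) of nut0 between 0 and 0.075 m and linear speed of each of nut0, nut1, nut2, nut3 below 0.05 m/s and height (world z) of nut1 between 0 and 0.075 m and height (world z) of nut2 between 0 and 0.075 m and height (world z) of nut3 between 0 and 0.075 m and angle between cup's own z axis and vertical below 0.12 rad and height (world z) of cup between -0.008 and 0.008 m and linear speed of cup below 0.03 m/s and angle between pan's own z axis and vertical below 0.06 rad and distance of pan from where it was at the start of the episode below 0.05 m); the robot touches nothing.
It fails at once if the saucepan is pushed more than 80 mm or tipped more than 0.35 rad (distance of pan from where it was at the start of the episode above 0.08 m or angle between pan's own z axis and vertical above 0.35 rad).
It fails at once if the purple-lidded jar is moved more than 40 mm or tipped over (distance of purple_jar from where it was at the start of the episode above 0.04 m or angle between purple_jar's own z axis and vertical above 0.5 rad).
It fails at once if the red-lidded tub is moved more than 40 mm or tipped over (distance of red_tub from where it was at the start of the episode above 0.04 m or angle between red_tub's own z axis and vertical above 0.5 rad).
It also fails if it takes over 72 s, if anything falls off the work surface, if the arm or the gripper's body presses on something with over 40 N, if the wrist force passes 120 N, or if a joint passes its speed limit or range.

## Working session

There is one attempt and no reset: what is moved stays moved. The work goes in short steps, Python scripts to look and compute and a tool call to move; the robot and the scene stay as the last step left them, time stands still between calls to the robot, and variables do not carry over. Pictures are saved under pics/ and viewed, at most 10 in all, crops included, and the job is handed in when it is done.

Besides the shell and the picture viewer there is one more tool, called after "Emit:" as name(argument=value, ...) on one line, values as JSON. apply_moves: Moves the arm, as the interface text tells. Its arguments: {"type":"object","properties":{"deltas":{"type":"string"},"gripper":{"type":"number"}},"required":["deltas"]}

```bash
mkdir -p pics; cat > h.py <<'E'
import numpy as np, cv2
from station import bot, optics
def snap(n):
    s=optics.snapshot(n); np.savez(f'{n}.npz',**s); return s
def load(n): return dict(np.load(f'{n}.npz'))
def cloud(s):
    h,w=s['z_map'].shape
    u,v=np.meshgrid(np.arange(w),np.arange(h))
    x=(u-s['cx'])/s['fx'];y=(v-s['cy'])/s['fy']
    rd=np.hypot(x,y);r=rd.copy()
    for _ in range(20): r=rd/(1+s['k1']*r*r)
    k=np.where(rd>0,r/np.maximum(rd,1e-9),1)
    z=s['z_map'];P=np.stack([x*k*z,y*k*z,z],-1)
    return (P-s['t'])@s['R']
def save(img,f): cv2.imwrite(f,np.ascontiguousarray(img[...,::-1]))
E
python3 - <<'E'
from h import *
for n in('scene','top'):
    s=snap(n); save(s['color'],f'pics/{n}0.png'); print(n,s['R'].round(2).tolist(),s['t'],s['k1'])
print(bot.get_obs())
E
```

```text
scene [[0.76, 0.64, -0.0], [0.35, -0.41, -0.84], [-0.54, 0.64, -0.54]] [-374.58978389  -91.35192499 1547.21066504] -0.0036320290801092913
top [[0.35, -0.94, -0.01], [-0.9, -0.34, -0.27], [0.25, 0.1, -0.96]] [-220.16432427  521.8863661  1143.69645897] -0.006736138155461833
{'time_s': 0.1, 'joint_pos': array([-1.44740242e+00,  2.77076705e-01, -2.77350297e-02,  1.26801105e+00,
       -3.15340223e-06,  1.46742732e+00]), 'joint_vel': array([ 0.00127546, -0.00167142,  0.00513936,  0.00161947,  0.00193742,
       -0.00065876]), 'joint_efforts': array([ 6.05296191e-04, -4.46709859e+01,  2.96127713e+01,  8.50671669e-03,
       -5.73155671e-05,  2.27818148e-06]), 'position': array([ 140.43638347, -608.29457299,  230.26335102]), 'tool_rot': array([-3.13957669e+00, -2.05962925e-04,  2.26762705e-01]), 'force': array([ 0.2825752 ,  0.55559888, -1.10371938]), 'wrist_torque': array([ 0.00918127,  0.05556728, -0.01845017]), 'grasp_force': 0.0, 'grip_width': 1.0000297521263826}
```

View pics/scene0.png

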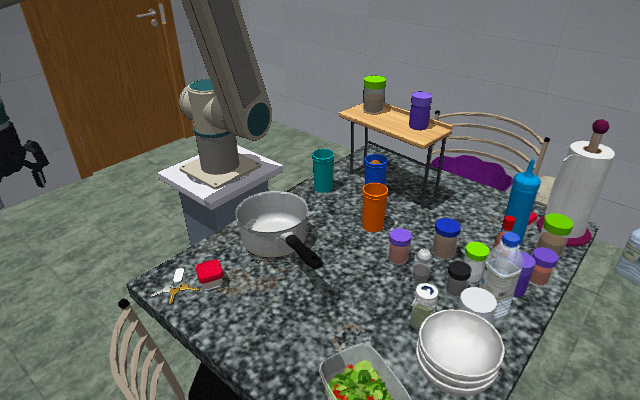

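View pics/top0.png

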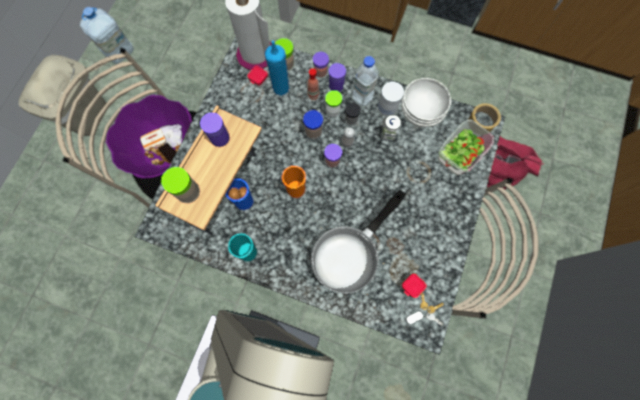

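The scene view shows the blue beaker with walnuts at (376,170), under the riser's front edge. The top view shows it at (240,194). The look-alikes are a turquoise beaker at scene (323,170), top (241,246), and an orange one at scene (375,207), top (293,181). The blue one fits because of its colour, the nuts inside it and its place at the riser edge. The pan is at top (343,259), the red tub at (413,286), and the purple-lidded jar is probably at (333,155).

```bash
python3 - <<'E'
from h import *
s=load('scene'); save(cv2.resize(s['color'][60:270,220:480],None,fx=3,fy=2.85,interpolation=cv2.INTER_CUBIC)[:600,:800],'pics/crop1.png')
C={n:cloud(load(n)) for n in('scene','top')}
H={n:cv2.cvtColor(load(n)['color'],cv2.COLOR_RGB2HSV) for n in C}
def circ(P):
    A=np.c_[2*P[:,:2],np.ones(len(P))];b=(P[:,:2]**2).sum(1);c=np.linalg.lstsq(A,b,rcond=None)[0]
    return c[:2].round(1),round(float(np.sqrt(c[2]+c[0]**2+c[1]**2)),1)
def box(n,u0,u1,v0,v1,hue,hw=10,smin=100):
    h=H[n][v0:v1,u0:u1];m=(abs(h[...,0].astype(int)-hue)<hw)&(h[...,1]>smin)&(h[...,2]>30)
    P=C[n][v0:v1,u0:u1][m];return P[load(n)['z_map'][v0:v1,u0:u1][m]>0]
for lab,n,b,hue in[('blue','scene',(358,392,150,192),110),('blue','top',(222,258,175,215),110),('orange','scene',(355,395,180,235),10),('orange','top',(275,312,160,202),10),
 ('turq','scene',(308,340,145,195),90),('turq','top',(222,262,228,264),90),('purp','top',(320,345,142,170),133),('purp','scene',(385,415,225,268),133),('red','top',(398,430,270,302),176),('wood','top',(155,265,100,230),15)]:
    P=box(n,*b,hue)
    if len(P)<8: print(lab,n,len(P));continue
    print(lab,n,len(P),'min',P.min(0).round(),'max',P.max(0).round(),'med',np.median(P,0).round())
    zt=np.percentile(P[:,2],97);
    for lo,hi in((zt-8,zt+6),(zt-50,zt-30)):
        Q=P[(P[:,2]>lo)&(P[:,2]<hi)]
        if len(Q)>6: print('   z',lo.round(),hi.round(),circ(Q),len(Q))
W=box('top',155,265,100,230,15,10,60);W=W[abs(W[:,2]-238)<12]
r=cv2.minAreaRect(W[:,:2].astype(np.float32));print('board',r,cv2.boxPoints(r).round())
# pan rim
P=C['top'][215:300,300:385].reshape(-1,3);Q=P[(P[:,2]>92)&(P[:,2]<104)];print('panrim',circ(Q),len(Q))
F=P[(P[:,2]>-2)&(P[:,2]<14)];
P=C['top'][180:240,360:412].reshape(-1,3);Q=P[(P[:,2]>60)&(P[:,2]<125)];print('handle',Q.mean(0),Q.min(0),Q.max(0))
for uv in((240,190),(293,182),(343,259),(333,150),(413,286),(400,195)): print(uv,C['top'][uv[1],uv[0]].round())
E
```

```text
blue scene 583 min [347. 173.  -2.] max [547. 448. 127.] med [519. 190. 101.]
   z 117.0 131.0 (array([511.2, 207.4]), 32.4) 126
   z 75.0 95.0 (array([511.5, 207.9]), 30.9) 116
blue top 402 min [475. 174.  -5.] max [577. 271. 130.] med [503. 197.  89.]
   z 119.0 133.0 (array([508.8, 207.7]), 32.6) 75
   z 77.0 97.0 (array([508.6, 207.4]), 31.1) 76
orange scene 1111 min [456.  29.  -3.] max [642. 276. 126.] med [616.  47.  83.]
   z 116.0 130.0 (array([606.9,  65.1]), 32.3) 159
   z 74.0 94.0 (array([606.6,  65.5]), 31.5) 161
orange top 624 min [570.  32.  -5.] max [682. 130. 129.] med [616.  71.  73.]
   z 120.0 134.0 (array([604.6,  65.6]), 32.6) 111
   z 78.0 98.0 (array([604.1,  65.1]), 31.2) 86
turq scene 844 min [329.  97.  -2.] max [400. 168. 127.] med [378. 115.  82.]
   z 116.0 130.0 (array([364.2, 132.4]), 32.5) 122
   z 74.0 94.0 (array([363.5, 132.5]), 31.7) 111
turq top 615 min [328.  97.  -3.] max [413. 203. 130.] med [365. 147.  68.]
   z 119.0 133.0 (array([362.1, 131.7]), 32.7) 119
   z 77.0 97.0 (array([361.7, 130.9]), 31.1) 74
purp top 241 min [710. -37.  -5.] max
[... 350 characters left out ...]
   z -0.0 20.0 (array([ 440.7, -377. ]), 30.2) 13
wood top 3041 min [ 358.  182. -183.] max [685. 663. 319.] med [519. 247. 237.]
   z 240.0 254.0 (array([507. , 284.1]), 97.1) 349
board ((522.009521484375, 265.16546630859375), (143.22109985351562, 320.8253479003906), 84.55855560302734) [[356. 209.]
 [675. 179.]
 [688. 321.]
 [369. 352.]]
panrim (array([ 458.3, -166.3]), 102.2) 462
handle [ 594.55137059 -219.3269759   101.43211901] [ 511.73787756 -260.51892067   61.39902081] [ 682.92409156 -171.63218555  119.99710095]
(240, 190) [519. 208.  90.]
(293, 182) [622.  82.   9.]
(343, 259) [ 444. -153.   10.]
(333, 150) [742. -10.  82.]
(413, 286) [ 435. -371.   48.]
(400, 195) [ 662. -246.  118.]
```

View pics/crop1.png

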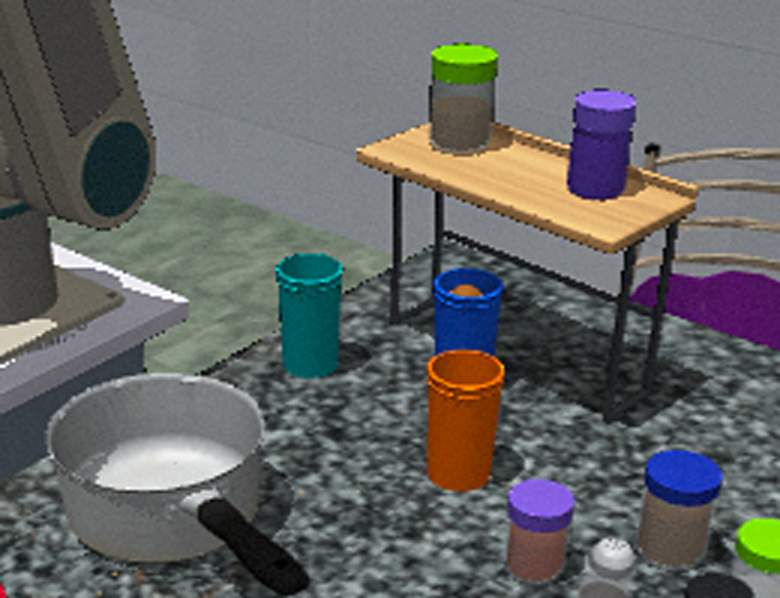

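The crop confirms it: the blue beaker with a walnut showing is under the riser edge, with the orange one in front and the turquoise one to the left. The cup is at about (510, 207.5) and the riser's yaw is about -0.094 rad. First I'll bring the tool to a leaned pre-grasp pose.

Emit:
apply_moves(deltas="3.6 7 1.4 0 0 1.25;3.6 7 1.4 0 0 1.25;3.6 7 1.4 0 0 1.25;3.6 7 1.4 0 0 1.25;3.6 7 1.4 0 0 1.25;3.6 7 1.4 0 0 1.25;3.6 7 1.4 0 0 1.25;3.6 7 1.4 0 0 1.25;3.6 7 1.4 0 0 1.25;3.6 7 1.4 0 0 1.25", gripper=1)

```text
time_s: 1.1
position: [321.1, -257.6, 301.4]
tool_rot: [3.141, 0.001, 1.48]
force: [-0.8, -0.8, -0.4]
grip_width: 0.999
grasp_force: 0.0
```

```bash
python3 - <<'E'
from h import *
from scipy.optimize import least_squares
o=bot.get_obs();print(o['position'],o['tool_rot'],o['joint_pos'])
# pan refine
P=cloud(load('top'))[205:310,290:385].reshape(-1,3);Q=P[(P[:,2]>93)&(P[:,2]<103)]
f=least_squares(lambda c:np.hypot(*(Q[:,:2]-c).T)-91,[458,-166],loss='soft_l1',f_scale=4);print('pan',f.x,np.median(abs(f.fun)),len(Q))
E
```

```text
[ 321.05542581 -257.61061362  301.4142011 ] [3.14134299e+00 5.05484784e-04 1.48008473e+00] [-8.33391055e-01 -1.42268094e-01 -3.30499058e-01  1.38203961e+00
 -2.03533231e-04  8.28116750e-01]
pan [ 441.28314117 -159.93657597] 8.347844997694615 430
```

Emit:
apply_moves(deltas="0.8 1.6 0 0.15 -0.014 0;1.6 3.1 0 0.3 -0.028 0;2.3 4.6 0 0.45 -0.042 0;3 5.9 0 0.6 -0.057 0;3.58 7 -0.6 0.74 -0.07 0;3.58 7.07 -1.1 0.782 -0.074 0;3.58 7.07 -1.1 0.782 -0.074 0;3.58 7.07 -1.1 0.782 -0.074 0;3.58 7.07 -1.1 0.782 -0.074 0;3.58 7.07 -1.1 0.782 -0.074 0")

```text
time_s: 2.1
position: [499.0, 94.8, 245.2]
tool_rot: [-3.138, -0.785, 1.475]
force: [-0.0, 0.6, 0.5]
grip_width: 1.0
grasp_force: 0.0
```

```bash
python3 - <<'E'
from h import *
from scipy.spatial.transform import Rotation as R
o=bot.get_obs();print(o['position'],R.from_euler('xyz',o['tool_rot']).as_matrix().round(3).tolist(),o['joint_pos'])
s=snap('wrist');save(s['color'],'pics/w1.png')
P=cloud(load('top'));P2=cloud(load('scene'))
for n,A in(('top',P),('scene',P2)):
    A=A.reshape(-1,3);Q=A[(A[:,2]>94)&(A[:,2]<102)&(abs(A[:,0]-455)<105)&(abs(A[:,1]+160)<105)]
    q=Q[:,:2];q=q[q[:,0]<520];b=None
    best=max(((np.sum(abs(np.hypot(*(q-[x,y]).T)-87)<8),x,y) for x in range(435,475,2) for y in range(-190,-130,2)))
    print(n,len(q),best,q.min(0),q.max(0))
E
```

```text
[498.95169251  94.7728564  245.22051877] [[0.068, 0.996, 0.064], [0.704, -0.093, 0.704], [0.707, -0.003, -0.707]] [-0.35703359  0.14190734 -0.35837716  1.32760941  0.75086812  1.20653961]
top 177 (np.int64(156), 435, -156) [ 350.87456849 -251.31021769] [519.18863074 -63.15076747]
scene 107 (np.int64(92), 435, -156) [ 351.45722279 -249.99983533] [519.70783722 -60.0580727 ]
```

View pics/w1.png

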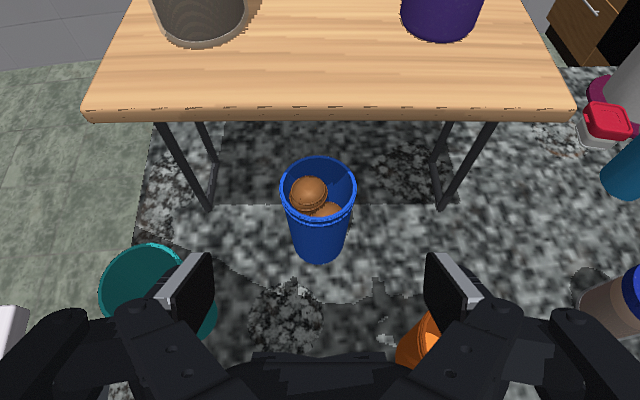

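The wrist view shows the beaker centred between the fingers at (318,200), with the orange cup at (415,340) and the turquoise one at (150,280) off to the sides. Next I'll advance along the tool axis.

Emit:
apply_moves(deltas="0 0 -0.3 0 0 0;0 0 -0.6 0 0 0;0.04 0.4 -1 0 0 0;0.08 0.8 -1.4 0 0 0;0.12 1.2 -1.8 0 0 0;0.16 1.6 -2.2 0 0 0;0.2 2 -2.6 0 0 0;0.23 2.3 -2.9 0 0 0;0.25 2.56 -3.18 0 0 0;0.25 2.56 -3.18 0 0 0")

```text
time_s: 3.15
position: [511.2, 221.4, 85.9]
tool_rot: [-3.137, -0.785, 1.472]
force: [-0.6, -1.0, -0.4]
grip_width: 1.001
grasp_force: 0.0
```

```bash
python3 - <<'E'
from h import *
s=snap('wrist');save(s['color'],'pics/w2.png');s=snap('scene');print(bot.get_obs()['force'],bot.get_obs()['position'])
save(cv2.resize(s['color'][100:230,290:490],None,fx=4,fy=4),'pics/s2.png')
E
```

```text
[-0.13297278  0.11326288 -0.24809209] [512.74211739 220.90492541  87.597439  ]
```

View pics/s2.png

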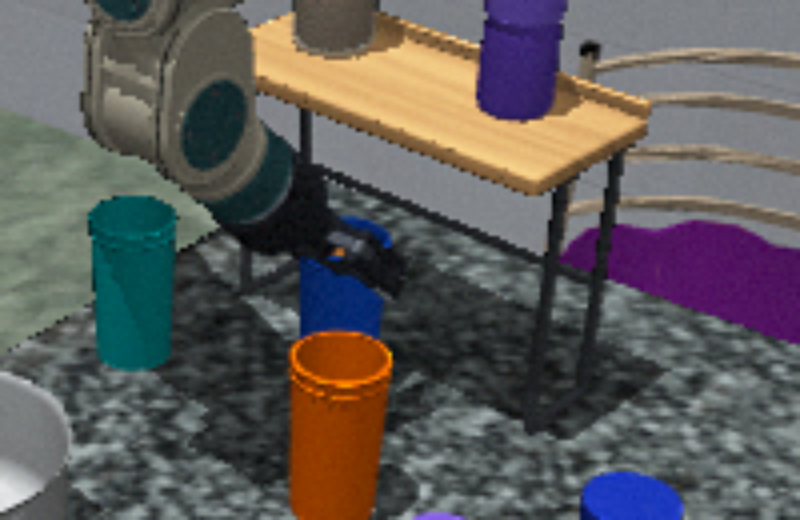

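The picture shows the fingers straddling the beaker's upper part at crop (350,260), with no contact and no board contact. Now I'll close the gripper.

Emit:
apply_moves(deltas="0 0 0 0 0 0;0 0 0 0 0 0;0 0 0 0 0 0;0 0 0 0 0 0;0 0 0 0 0 0;0 0 0 0 0 0;0 0 0 0 0 0;0 0 0 0 0 0", gripper=0.3)

```text
time_s: 4.05
position: [513.2, 221.9, 88.7]
tool_rot: [3.138, -0.786, 1.478]
force: [-2.3, -3.3, 6.4]
grip_width: 0.762
grasp_force: 64.6
```

Emit:
apply_moves(deltas="0 0 0.1 0 0 0;0 0 0.25 0 0 0;0 0 0.4 0 0 0;-0.03 -0.2 0.5 0 0 0;-0.06 -0.45 0.5 0 0 0;-0.1 -0.7 0.5 0 0 0;-0.15 -1 0.5 0 0 0;-0.2 -1.3 0.5 0 0 0;-0.25 -1.5 0.5 0 0 0;-0.25 -1.6 0.5 0 0 0")

```text
time_s: 5.05
position: [499.6, 141.7, 112.6]
tool_rot: [3.141, -0.785, 1.476]
force: [-0.0, 0.3, -2.1]
grip_width: 0.762
grasp_force: 66.1
```

```bash
python3 - <<'E'
from h import *
s=snap('wrist');save(s['color'],'pics/w3.png');s=snap('scene')
a=cv2.resize(s['color'][100:230,290:490],(400,260));b=cv2.resize(load('wrist')['color'],(400,250))
save(np.vstack([a,b]),'pics/c3.png');o=bot.get_obs();print(o['position'],o['grip_width'],o['grasp_force'])
E
```

```text
[499.95456595 141.99984302 112.50776216] 0.762714374859504 66.10419521907261
```

View pics/c3.png

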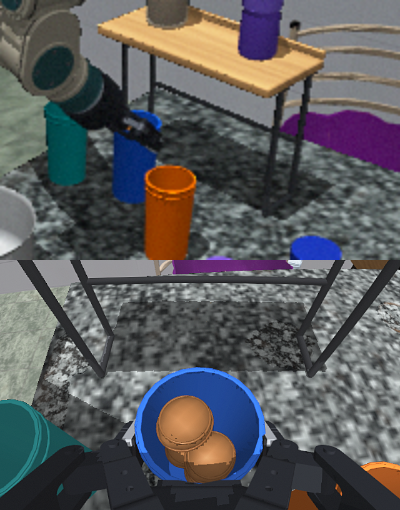

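The beaker is gripped upright clear of the board, with the nuts inside (wrist panel, walnuts at (190,430)). The plan is to lift it, carry it beside the pan centre at about (442,-156), and tip it about the finger axis.

Emit:
apply_moves(deltas="0 0 0.4 0 0 0;0 0 1 0 0 0;0 0 1.6 0 0 0;0 0 2.1 0 0 0;0 -0.2 2.4 0 0 0;-0.1 -0.5 2.6 0 0 0;-0.2 -0.9 2.7 0 0 0;-0.3 -1.4 2.7 0 0 0;-0.4 -1.9 2.7 0 0 0;-0.5 -2.4 2.7 0 0 0")

```text
time_s: 6.15
position: [474.4, 22.2, 247.5]
tool_rot: [3.14, -0.785, 1.479]
force: [-0.6, 0.3, -1.5]
grip_width: 0.762
grasp_force: 66.4
```

Emit:
apply_moves(deltas="-0.1 -0.5 0 0 0 0;-0.15 -1 0 0 0 0;-0.2 -1.5 0 0 0 0;-0.3 -2 0 0 0 0;-0.35 -2.5 0 0 0 0;-0.4 -3 0 0 0 0;-0.5 -3.4 0 0 0 0;-0.55 -3.7 0 0 0 0;-0.6 -3.8 0 0 0 0;-0.6 -3.8 0 0 0 0")

```text
time_s: 7.15
position: [444.6, -167.6, 247.2]
tool_rot: [3.141, -0.786, 1.476]
force: [0.8, 0.1, -2.5]
grip_width: 0.763
grasp_force: 66.6
```

```bash
python3 - <<'E'
from h import *
o=bot.get_obs();T=o['position'];print(T,o['tool_rot'],o['joint_pos'],o['grip_width'])
from scipy.spatial.transform import Rotation as R
ax=np.array([.9956,-.093,0]);m=np.array([.093,.9956,0]);off=np.array([3,14.5,-36.3])
pc=np.array([442,-156,0])
for al,z,b in((0,270,25),(25,265,25),(50,250,25),(75,215,25),(75,172,25),(90,165,25),(105,158,25),(120,150,25)):
    M=pc-b*m+[0,0,z];P=M+R.from_rotvec(-np.radians(al)*ax).apply(off);print(al,P.round(),((P-T)/50).round(2),(-np.radians(al)*ax).round(3))
E
```

```text
[ 444.64864249 -167.61964527  247.22002969] [ 3.14126224 -0.78580556  1.47623084] [-0.83412793  0.32723503 -0.1471115   1.68962818  0.5501559   0.65929433] 0.763471689190322
0 [ 443. -166.  234.] [-0.04  0.02 -0.27] [-0.  0. -0.]
25 [ 441. -183.  226.] [-0.07 -0.31 -0.43] [-0.434  0.041 -0.   ]
50 [ 440. -199.  215.] [-0.1  -0.63 -0.64] [-0.869  0.081 -0.   ]
75 [ 438. -212.  191.] [-0.12 -0.89 -1.12] [-1.303  0.122 -0.   ]
75 [ 438. -212.  148.] [-0.12 -0.89 -1.98] [-1.303  0.122 -0.   ]
90 [ 438. -217.  150.] [-0.13 -0.99 -1.94] [-1.564  0.146 -0.   ]
105 [ 438. -220.  153.] [-0.14 -1.04 -1.88] [-1.825  0.17  -0.   ]
120 [ 438. -220.  155.] [-0.14 -1.04 -1.84] [-2.085  0.195 -0.   ]
```

Emit:
apply_moves(deltas="-0.04 -0.08 -0.1 -0.13 0.012 0;-0.05 -0.2 -0.25 -0.26 0.024 0;-0.07 -0.3 -0.4 -0.4 0.037 0;-0.08 -0.4 -0.48 -0.53 0.05 0;-0.09 -0.5 -0.55 -0.66 0.062 0;-0.1 -0.6 -0.62 -0.8 0.075 0;-0.1 -0.68 -0.75 -0.92 0.086 0;-0.11 -0.75 -0.85 -1.05 0.098 0;-0.12 -0.83 -1 -1.18 0.11 0;-0.12 -0.89 -1.12 -1.303 0.122 0")

```text
time_s: 8.15
position: [438.0, -210.0, 191.3]
tool_rot: [3.139, 0.525, 1.478]
force: [0.1, 0.2, -2.3]
grip_width: 0.76
grasp_force: 66.6
```

```bash
python3 - <<'E'
from h import *
from scipy.spatial.transform import Rotation as R
s=snap('scene');o=bot.get_obs();print(o['position'],R.from_euler('xyz',o['tool_rot']).as_matrix().round(3).tolist(),o['joint_pos'],o['grip_width'],o['force'])
save(cv2.resize(s['color'][60:270,180:440],None,fx=3,fy=2.85)[:600,:800],'pics/s4.png')
E
```

```text
[ 435.71631267 -207.69531545  187.61152809] [[0.074, 0.996, -0.048], [0.862, -0.088, -0.499], [-0.501, -0.005, -0.865]] [-0.28027345  0.01694855 -0.51612587  0.93221145 -0.51554341  1.34992833] 0.765345694546449 [-1.12610118  2.75792374 -4.09217137]
```

View pics/s4.png

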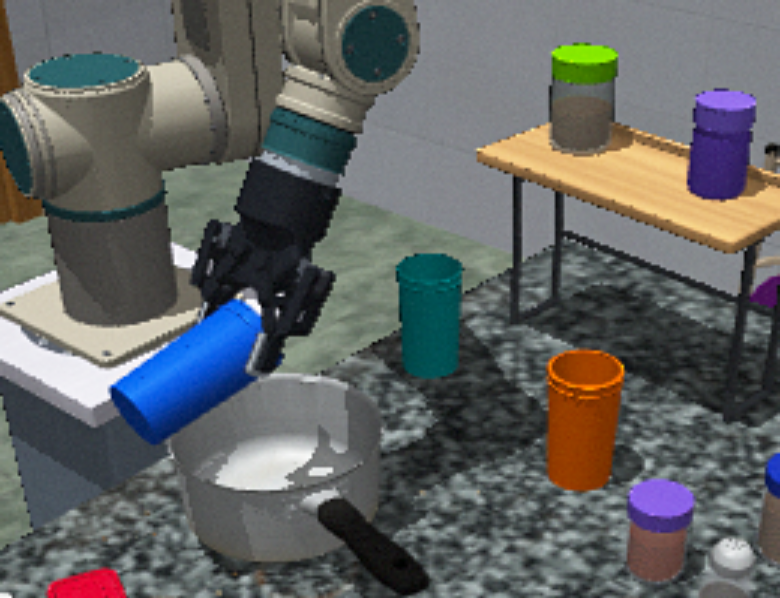

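The beaker is tipped 75° with its mouth over the pan and the nuts still inside; its tail is at (150,400), clear of the rim. Next I'll lower it and tip slowly past level.

Emit:
apply_moves(deltas="0 0 -0.2 0 0 0;0 0 -0.45 0 0 0;0 -0.03 -0.65 -0.06 0.006 0;-0.01 -0.06 -0.8 -0.13 0.012 0;-0.01 -0.1 -0.82 -0.2 0.019 0;-0.01 -0.1 -0.82 -0.26 0.024 0;-0.01 -0.12 -0.8 -0.32 0.03 0;-0.02 -0.13 -0.78 -0.38 0.036 0;-0.02 -0.14 -0.77 -0.45 0.042 0;-0.02 -0.15 -0.76 -0.52 0.049 0")

```text
time_s: 9.2
position: [437.9, -220.3, 153.0]
tool_rot: [3.138, 1.045, 1.472]
force: [-0.4, -0.2, -2.3]
grip_width: 0.763
grasp_force: 66.5
```

Emit:
apply_moves(deltas="0 0 0 0 0 0;0 0 0 -0.03 0.003 0;0 0 0.01 -0.06 0.006 0;0 0 0.01 -0.09 0.009 0;0 0 0.02 -0.12 0.012 0;0 0 0.02 -0.15 0.014 0;0 0 0.03 -0.18 0.017 0;0 0 0.03 -0.21 0.02 0;0 0 0.04 -0.24 0.022 0;0 0 0.04 -0.26 0.024 0")

```text
time_s: 10.2
position: [437.7, -219.3, 155.0]
tool_rot: [3.14, 1.309, 1.477]
force: [0.0, 0.3, -1.0]
grip_width: 0.759
grasp_force: 66.7
```

Emit:
apply_moves(deltas="0 0 0 0 0 0;0 0 0 0 0 0;0 0 0 0 0 0;0 0 0 0 0 0;0 0 0 0 0 0;0 0 0 0 0 0")

```text
time_s: 10.8
position: [437.5, -219.5, 155.5]
tool_rot: [3.137, 1.307, 1.474]
force: [1.0, 0.5, -2.1]
grip_width: 0.759
grasp_force: 66.7
```

```bash
python3 - <<'E'
from h import *
o=bot.get_obs();print(o['position'],o['tool_rot'],o['joint_pos'],o['grip_width'],o['force'])
a=snap('scene')['color'][130:260,200:400];b=snap('top')['color'][200:310,270:430]
save(np.vstack([cv2.resize(a,(480,312)),cv2.resize(b,(480,288))]),'pics/s5.png')
E
```

```text
[ 437.54722937 -219.53685783  155.53314278] [3.13741658 1.30657409 1.47379797] [-0.00895496  0.40463407 -0.59455133  0.87137478 -1.29392672  1.88282106] 0.7594091216873758 [ 1.01884453  0.53626347 -2.10594056]
```

View pics/s5.png

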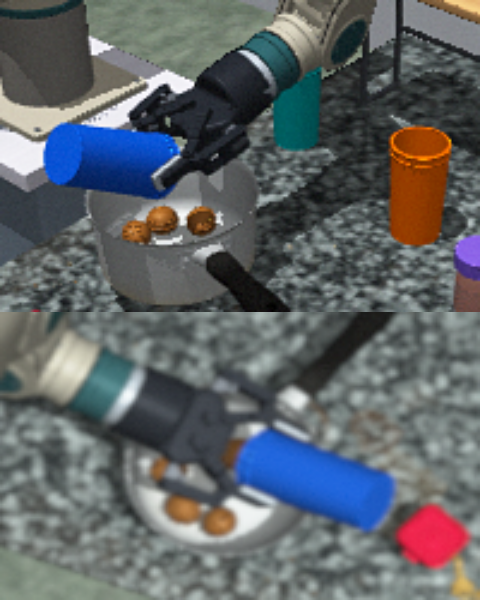

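Four walnuts show in the top panel, at (165,465), (183,508), (218,518) and (235,450). The last is close to the mouth, so I'll check its depth.

```bash
cat > nuts.py <<'E'
from h import *
for n,(u0,u1,v0,v1) in (('top',(270,430,200,310)),('scene',(200,400,130,260))):
    s=snap(n);C=cloud(s)[v0:v1,u0:u1];h=cv2.cvtColor(s['color'],cv2.COLOR_RGB2HSV)[v0:v1,u0:u1]
    m=((h[...,0]>5)&(h[...,0]<20)&(h[...,1]>110)&(np.hypot(C[...,0]-442,C[...,1]+156)<110)).astype(np.uint8)
    k,l,st,ce=cv2.connectedComponentsWithStats(m)
    for i in range(1,k):
        if st[i,4]>5: print(n,st[i,4],(ce[i]+[u0,v0]).round(),np.median(C[l==i],0).round(),C[l==i][:,2].max().round())
E
python3 nuts.py
```

```text
top 29 [346. 253.] [ 460. -157.   36.] 42.0
top 25 [323. 259.] [417. -96.  35.] 182.0
top 80 [331. 275.] [ 382. -134.   37.] 164.0
top 78 [342. 280.] [ 381. -172.   37.] 44.0
scene 214 [262. 224.] [ 391. -150.   32.] 40.0
scene 111 [283. 222.] [ 429. -113.   31.] 41.0
```

All four walnuts lie in the pan at z of about 36. Now I'll raise the beaker and untip it while moving back toward the open table.

Emit:
apply_moves(deltas="0 0 0.3 0 0 0;0 0 0.8 0 0 0;0 0 1.4 0 0 0;0 0 2 0.06 -0.006 0;0 0.1 2.4 0.18 -0.017 0;0 0.3 2.5 0.31 -0.029 0;0 0.5 2.6 0.44 -0.041 0;0 0.8 2.6 0.57 -0.053 0;0.1 1.1 2.6 0.7 -0.065 0;0.1 1.5 2.6 0.83 -0.077 0")

```text
time_s: 12.0
position: [442.7, -143.9, 286.3]
tool_rot: [3.139, 0.469, 1.477]
force: [0.4, -0.1, -2.6]
grip_width: 0.761
grasp_force: 66.5
```

Emit:
apply_moves(deltas="0.1 0.4 0 0.13 -0.012 0;0.15 0.8 0 0.26 -0.024 0;0.2 1.2 0 0.39 -0.036 0;0.25 1.6 0 0.52 -0.049 0;0.3 2 0 0.65 -0.061 0;0.4 2.4 0 0.78 -0.073 0;0.5 2.8 0 0.91 -0.085 0;0.6 3.2 0 1.04 -0.097 0;0.7 3.6 0 1.17 -0.11 0;0.75 3.9 0 1.255 -0.118 0")

```text
time_s: 13.0
position: [479.6, 50.2, 284.3]
tool_rot: [-3.14, -0.79, 1.475]
force: [-0.8, -0.4, -1.5]
grip_width: 0.762
grasp_force: 66.6
```

```bash
python3 - <<'E'
from h import *
from scipy.spatial.transform import Rotation as R
o=bot.get_obs();Rm=R.from_euler('xyz',o['tool_rot']);print(o['position'],Rm.as_matrix().round(3).tolist(),o['joint_pos'],o['grip_width'])
R0=R.from_euler('xyz',[3.139,-.7855,1.476]);print('rot needed',(R0*Rm.inv()).as_rotvec(),'shift',(np.array([483,104.5,89])-o['position'])/50)
E
```

```text
[479.62945077  50.22813671 284.28326237] [[0.067, 0.996, 0.066], [0.701, -0.094, 0.707], [0.71, -0.001, -0.704]] [-0.45908347  0.11687101 -0.30762114  1.49278641  0.72481202  1.0739323 ] 0.7615734139081922
rot needed [-0.00436651 -0.0027081  -0.00243876] shift [ 0.06741098  1.08543727 -3.90566525]
```

```bash
sleep 1; python3 nuts.py; python3 - <<'E'
from h import *
# blue cup fit
for n in('scene','top'):
    s=load(n);h=cv2.cvtColor(s['color'],cv2.COLOR_RGB2HSV);C=cloud(s)
    m=(abs(h[...,0].astype(int)-110)<8)&(h[...,1]>120)&(s['z_map']>0)&(np.hypot(C[...,0]-480,C[...,1]-0)<120)&(C[...,2]>30)
    P=C[m];print(n,len(P),P.min(0).round(),P.max(0).round())
    for a in range(int(P[:,2].min()),int(P[:,2].max()),20):
        Q=P[(P[:,2]>=a)&(P[:,2]<a+20)]
        if len(Q)>20: print(a,np.median(Q,0).round(1))
E
```

```text
top 9 [352. 256.] [ 456. -174.   37.] 42.0
top 20 [333. 277.] [ 379. -144.   35.] 41.0
top 76 [342. 280.] [ 381. -172.   38.] 47.0
scene 213 [262. 223.] [ 392. -148.   31.] 41.0
scene 109 [283. 222.] [ 428. -113.   31.] 39.0
scene 902 [441. -96. 193.] [542.  74. 413.]
193 [494.1  16.8 204.1]
213 [495.   17.7 223.4]
233 [494.6  15.1 242.9]
253 [497.9  15.3 263.3]
273 [495.   12.2 281.9]
293 [485.5  10.  301.3]
313 [497.9  54.7 318.5]
top 612 [443.   3. 196.] [520.  72. 357.]
195 [491.1  50.7 201.4]
215 [499.3  55.6 224.8]
235 [500.3  55.2 244.8]
255 [500.6  56.6 264.6]
275 [502.   55.  284.8]
295 [502.6  55.  305.8]
315 [492.9  48.8 321.1]
```

Emit:
apply_moves(deltas="0 0.2 -0.2 0 0 0;0 0.5 -0.6 0 0 0;0 0.8 -1.1 0 0 0;0 1 -1.6 0 0 0;0 1 -2.1 0 0 0;0 1 -2.6 0 0 0;0 1 -3 0 0 0;0 1 -3.3 0 0 0;0 1 -3.55 0 0 0;0 1 -3.65 0 0 0")

```text
time_s: 14.1
position: [479.7, 100.3, 102.0]
tool_rot: [-3.141, -0.786, 1.477]
force: [-1.0, -0.7, -1.4]
grip_width: 0.766
grasp_force: 66.5
```

Emit:
apply_moves(deltas="0 0 -0.04 0 0 0;0 0 -0.08 0 0 0;0 0 -0.12 0 0 0;0 0 -0.16 0 0 0;0 0 -0.2 0 0 0;0 0 -0.23 0 0 0;0 0 -0.23 0 0 0;0 0 -0.23 0 0 0")

```text
time_s: 14.9
position: [480.0, 100.5, 91.3]
tool_rot: [3.141, -0.788, 1.477]
force: [0.4, 0.5, -1.0]
grip_width: 0.763
grasp_force: 66.5
```

Emit:
apply_moves(deltas="0 0 -0.02 0 0 0;0 0 -0.04 0 0 0;0 0 -0.04 0 0 0;0 0 -0.04 0 0 0")

```text
time_s: 15.3
position: [480.0, 100.5, 89.3]
tool_rot: [3.141, -0.788, 1.478]
force: [-0.2, 0.4, -0.9]
grip_width: 0.762
grasp_force: 66.5
```

Emit:
apply_moves(deltas="0 0 -0.02 0 0 0;0 0 -0.04 0 0 0;0 0 -0.04 0 0 0;0 0 -0.04 0 0 0")

```text
time_s: 15.7
position: [480.2, 100.9, 88.8]
tool_rot: [3.141, -0.79, 1.476]
force: [-3.2, -2.1, 7.8]
grip_width: 0.758
grasp_force: 67.3
```

Contact with the table. I'll release and back off along the tool axis.

Emit:
apply_moves(deltas="0 0 0 0 0 0;0 0 0 0 0 0;0 0 0 0 0 0;0 0 0 0 0 0;0 0 0 0 0 0;0 0 0 0 0 0", gripper=1)

```text
time_s: 16.3
position: [480.0, 100.5, 87.2]
tool_rot: [3.141, -0.788, 1.478]
force: [-0.1, 0.4, 0.1]
grip_width: 0.999
grasp_force: 0.0
```

Emit:
apply_moves(deltas="-0.01 -0.15 0.15 0 0 0;-0.03 -0.35 0.35 0 0 0;-0.06 -0.6 0.6 0 0 0;-0.09 -0.9 0.9 0 0 0;-0.12 -1.2 1.2 0 0 0;-0.15 -1.6 1.6 0 0 0;-0.2 -2 2 0 0 0;-0.25 -2.5 2.5 0 0 0;-0.3 -2.9 2.9 0 0 0;-0.3 -3 3 0 0 0")

```text
time_s: 17.3
position: [466.4, -51.9, 239.1]
tool_rot: [3.136, -0.785, 1.479]
force: [0.0, 1.1, 0.1]
grip_width: 0.999
grasp_force: 0.0
```

```bash
python3 nuts.py; python3 - <<'E'
from h import *
a=load('scene')['color'][60:280,180:440];b=load('top')['color'][150:310,210:430]
save(np.vstack([cv2.resize(a,(390,330)),cv2.resize(b,(390,270))]),'pics/s6.png');print(bot.get_obs()['force'])
E
```

```text
scene 215 [262. 223.] [ 391. -149.   31.] 40.0
scene 114 [284. 222.] [ 429. -112.   30.] 41.0
[ 0.15604921 -0.06148253 -0.24970545]
```

View pics/s6.png

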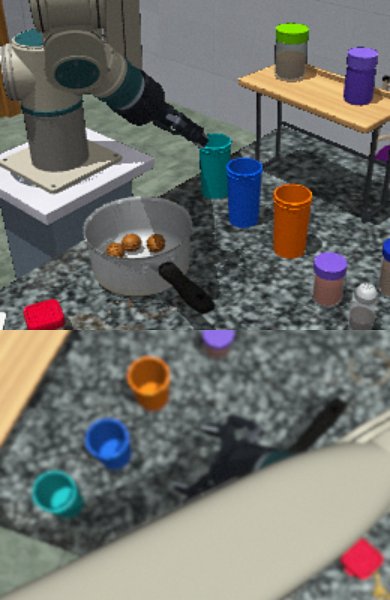

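The beaker stands upright and empty at (108,445) in the top panel. The gripper is clear, the pan is unmoved, and the bystanders are in place.

```bash
python3 -c "
from station import bot
print(bot.job_done())"
```

```text
the job is handed in; nothing more can be done
None
```

I poured all four walnuts into the saucepan, stood the empty blue beaker upright on the table and let go, and handed the job in; pan, jar and tub looked unmoved in the last pictures, and no verdict came back.

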